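# Fill the ramekin tray and start the timer

## Robot

A 6-joint arm with a two-finger parallel gripper is mounted at the origin on a cart in front of the work surface, level with it; the furniture and walls round the work are solid. World frame = base frame: x ahead of the robot, y to its left, z up, the work surface at z = 0. Lengths are in mm, angles in rad, forces in N, time in s.
With the tool pointing down it reaches from about 300 to 775 mm from the base axis. Payload 14.6 kg.
Tool frame: the origin (TCP) lies between the finger pads; the fingertips stand 19 mm ahead of it and the grasp point (between the pads) is the TCP (manip.tcp_to_tips is the distance from the TCP to the fingertips, in mm); x points along the fingers, z is the direction in which the jaws open and shut, and the axes are right-handed (so a half turn about x gives the same grasp; the last joint's range is limited). The gripper opens to 94 mm and grips with 3 to 60 N. Pads are 16 mm wide; open, the fingers measure 119 mm over their backs; the gripper's body (75 mm by 177 mm) begins 78 mm behind the grasp point.
Start: joints at [-1.212, 0.3, 1.521, -0, 1.321, -0.067], TCP at [227.169, -500.883, 224.446] pointing down, gripper open.
Joint ranges: [-3.03, 3.03], [-0.79, 2.21], [0.23, 2.52], [-1.04, 4.18], [0, 3.07], [-2.55, 2.55]. Speed limits (rad/s): [2.22, 2.22, 2.57, 3.14, 3.14, 3.14].

## Interface

Orientations are given as [roll, pitch, yaw] about the fixed x, y, z axes, in that order (R = Rz(yaw) Ry(pitch) Rx(roll)).
In Python, from cell import manip gives the robot as it stands.
- The arm moves only by the tool jog_arm, never from a script. Its argument "moves" is a list that holds one entry, the list of rows, each a list of 6 numbers: the shift along the world's x, y, z in mm, then the turn, a rotation vector about the world's x, y, z in degrees. In form: [[[dx, dy, dz, wx, wy, wz], ...]]. A call has 1 to 5 rows; each row shifts and turns the pose as measured when the row begins; what a row does not reach is not made up. A row lasts 1/10 s, in which the tool goes at most 50 mm and 8.59 degrees, less where a joint would pass 70% of its speed; a pose out of reach is approached as far as the arm can. A call is refused whole if a number of a shift passes 50 or a number of a turn 8.59, either way. A call with a gripper value outside its range is refused whole. "gripper" is the opening, from -1 (shut) to 1 (fully open), set as the call begins (left out, the last holds). The fingers move at their own pace and stop on an object; "squeeze" is the grip in N (left out, the last holds). Time passes only in rows, so rows that do not move let the fingers close. It gives the time, the measured TCP pose, the force and the opening at its end, in the units of the state.
- manip.read_state(): the state, without advancing time (a new reading comes with each control period).
- manip.camera(name): name is "scene" or "top" or "wrist"; returns (picture, depth): 384x512x3 uint8, blue, green, red; 384x512 float32, mm along the optical axis (not along the pixel's ray), 0 where there is no reading.
- manip.camera_params(name): a dict with "fx", "fy", "cx", "cy" (pixels), "rvec" (rotation vector, rad) and "tvec" (3), from world to camera coordinates, as OpenCV has them. Camera axes: x right, y down, z forward; pixel columns grow to the right and rows downward; lengths in mm; the calibration is good to about 2 mm. A picture is of the moment at which its call begins: read the wrist's pose just before it. camera_params takes no time and is no camera call; for the wrist camera it gives the pose at the moment of the call.
- manip.sign_off(): hands the job in, once; it reports no verdict.
The state is a dict: "clock": time; "joints": joint angles; "qd": joint speeds; "effort": joint torques, N m; "eef_pos": TCP position; "eef_rot": TCP orientation; "wrist_force": force on the tool from outside, world axes, zero at the start; "moment": the same for the moment, N m; "finger_gap": finger opening in mm.
Only numpy, scipy, OpenCV 4.12 (cv2) and the standard library are available. Lean on these libraries where they do the work, as an engineer would, in place of code of your own. Each camera call takes 0.05 s, during which the arm holds its last target. There are 200 camera calls.

## Task

Complete the grid on the baking tray: pick up the two loose ramekins and set them gently, upright and centred, on the two paper rounds, without disturbing those already there. Then push the kitchen timer squarely up against the raised ledge of the pastry board and, with its back braced flat on the ledge, press its front button fully in for a moment and let go, leaving the timer standing there. Leave the lemon and the flat food tin where they are.

Things in the scene. Friction and masses are not known exactly. Their poses are not given: they have to be found in the camera images.
- tray: dark steel baking tray, fixed, 184 x 264 mm, sheet 4 mm thick with a rolled rim whose top is 11 mm above the worktop; origin under its centre on the worktop, y along its long side. It has six places in a neat grid, 80 mm apart: x = -40 or +40 mm, y = -80, 0 or +80 mm from its centre; four are taken by ramekins
- place_1: round of white paper, 56 mm across and flat on the tray (its top 4.6 mm above the worktop, no obstacle), marking one of the two empty places of the grid; origin at its centre. Which places are empty varies
- place_2: the other paper round, the same, marking the other empty place
- ramekin_1: round white ceramic ramekin, open at the top: 50 mm across the rim, 42 mm across the foot, 36 mm high, wall 4 mm, about 90 g; origin at the centre of its underside, z up. Starts on the bare worktop between tray and board, nearer the robot, at least 60 mm from the other loose one, centre to centre
- ramekin_2: round white ceramic ramekin, open at the top: 50 mm across the rim, 42 mm across the foot, 36 mm high, wall 4 mm, about 90 g; origin at the centre of its underside, z up. Starts on the worktop between tray and board, farther from the robot
- board: wooden pastry board, fixed, 160 mm deep (x) x 210 mm wide (y), 12 mm thick, with a raised wooden ledge 16 mm thick along its whole back (+x) edge, its top 52 mm above the worktop; origin under its centre on the worktop, +x towards the ledge
- ledge (a point): middle of the ledge's front face, 64 mm beyond the board's centre and 20 mm above the board's top; axes as the board's (x points into the ledge). A wall cabinet hangs over the back of the worktop and the board, from about 0.6 m ahead of the robot and 0.52 m above the worktop: keep the wrist and forearm clear of it when swinging across
- timer: loose white kitchen timer standing on the board in front of the ledge, 38 mm deep (x) x 66 mm wide (y) x 50 mm high, about 140 g, feet slide on the wood; origin at the centre of its underside, -x is its front. The front has a dark display above and one grey push button below, 22 mm across and standing 10 mm out, centred 20 mm above the underside. Its back starts 40 to 85 mm short of the ledge, turned up to 0.3 rad from square
- timer_back (a point): middle of the timer's flat back face, 19 mm behind its origin, 20 mm above its underside; axes as the timer's
- button_face (a point): centre of the button's front face (moves with the button); axes as the timer's, +x is the way it is pressed, towards the timer's back
- start_button (a joint): travel of the push button: 0 out, 0.005 m fully in. Its spring needs 1.5 N to start moving and 3.5 N fully in; it comes out again when let go. Unbraced, the timer slides away at about 0.5 to 2.5 N
- lemon: loose yellow lemon 71 x 53 x 51 mm, a bystander behind the two loose ramekins, as near as 8 mm to the farther one; origin at the middle of its underside
- flat_tin: loose flat food tin with a dark blue label, 63 x 105 x 26 mm, a bystander to the right of the board; origin at the middle of its underside
- ramekin_3: round white ceramic ramekin, open at the top: 50 mm across the rim, 42 mm across the foot, 36 mm high, wall 4 mm, about 90 g; origin at the centre of its underside, z up. Already stands in one of the tray's places, to be left there
- ramekin_4: round white ceramic ramekin, open at the top: 50 mm across the rim, 42 mm across the foot, 36 mm high, wall 4 mm, about 90 g; origin at the centre of its underside, z up. Already stands in one of the tray's places, to be left there
- ramekin_5: round white ceramic ramekin, open at the top: 50 mm across the rim, 42 mm across the foot, 36 mm high, wall 4 mm, about 90 g; origin at the centre of its underside, z up. Already stands in one of the tray's places, to be left there
- ramekin_6: round white ceramic ramekin, open at the top: 50 mm across the rim, 42 mm across the foot, 36 mm high, wall 4 mm, about 90 g; origin at the centre of its underside, z up. Already stands in one of the tray's places, to be left there
Not all that is in view belongs to the job. What is shaped like the ramekin_2 but blue or turquoise is not meant. Leave any pink look-alike of the timer alone.

How it is judged (in metres and radians):
On the way, in this order (a step that is already met when the one before it is completed fails the run):
1. both loose ramekins stand on the paper rounds, one on each, released (((horizontal distance between ramekin_1 and place_1 below 0.01 m and horizontal distance between ramekin_2 and place_2 below 0.01 m) or (horizontal distance between ramekin_1 and place_2 below 0.01 m and horizontal distance between ramekin_2 and place_1 below 0.01 m)) and z of each of ramekin_1, ramekin_2 in the frame of tray below 0.009 m and angle between each of ramekin_1, ramekin_2's own z axis and vertical below 0.1 rad and linear speed of each of ramekin_1, ramekin_2 below 0.03 m/s and contact force between each of ramekin_1, ramekin_2 and the fingers below 0.1 N), for 0.2 s.
2. the timer's button is pressed in while its back is flat against the ledge (x of timer_back in the frame of ledge between -0.004 and 0.004 m and angle between the x axis of timer and the x axis of board, either way round below 0.06 rad and angle between timer's own z axis and vertical below 0.06 rad and y of timer_back in the frame of ledge between -0.09 and 0.09 m and value of joint start_button above 0.004 m), for 0.1 s.
At the end, for the whole second after the job is handed in: Each paper round carries one loose ramekin, upright, centred within 10 mm, released; the other four are within 12 mm of their start; the timer stands upright on the board, back within 4 mm of the ledge and square within 0.06 rad, at rest, button out (all of step 1 and x of timer_back in the frame of ledge between -0.004 and 0.004 m and angle between the x axis of timer and the x axis of board, either way round below 0.06 rad and angle between timer's own z axis and vertical below 0.06 rad and y of timer_back in the frame of ledge between -0.09 and 0.09 m and distance of each of ramekin_3, ramekin_4, ramekin_5, ramekin_6 from where it was at the start of the episode below 0.012 m and value of joint start_button below 0.001 m and linear speed of timer below 0.02 m/s); the robot touches nothing.
It fails at once if the lemon or the flat food tin is moved more than 30 mm (distance of any of lemon, flat_tin from where it was at the start of the episode above 0.03 m).
It fails at once if the timer is knocked over (angle between timer's own z axis and vertical above 0.5 rad).
It fails at once if a ramekin already on the tray is displaced by more than 20 mm (distance of any of ramekin_3, ramekin_4, ramekin_5, ramekin_6 from where it was at the start of the episode above 0.02 m).
It fails at once if a ramekin is dropped or thrown (moves faster than 0.5 m/s while not held) (linear speed of ramekin_1 above 0.5 m/s and contact force between ramekin_1 and the fingers below 0.1 N).
It fails at once if a ramekin is dropped or thrown (moves faster than 0.5 m/s while not held) (linear speed of ramekin_2 above 0.5 m/s and contact force between ramekin_2 and the fingers below 0.1 N).
It also fails if it takes over 69 s, if anything falls off the work surface, if the arm or the gripper's body presses on something with over 40 N, if the wrist force passes 120 N, or if a joint passes its speed limit or range.

## Working session

There is one attempt and no reset: what is moved stays moved. The work goes in short steps, Python scripts to look and compute and a tool call to move; the robot and the scene stay as the last step left them, time stands still between calls to the robot, and variables do not carry over. Pictures are saved under pics/ and viewed, about 8 in all and at most 12, crops included, and the job is handed in when it is done.

Besides the shell and the picture viewer there is one more tool, called after ">>>" as name([rows], argument=value, ...), one row to a line, values as JSON. jog_arm: Moves the arm, as the interface text tells. Its arguments: {"type":"object","properties":{"moves":{"type":"array","items":{"type":"array","items":{"type":"array","items":{"type":"number"}}}},"gripper":{"type":"number"},"squeeze":{"type":"number"}},"required":["moves"]}

```bash
ls; mkdir -p pics
cat > h.py <<'E'
import numpy as np, cv2
from cell import manip
def shot(n):
    p=manip.camera_params(n); im,d=manip.camera(n); return im,d,p
def cloud(d,p):
    R,_=cv2.Rodrigues(np.array(p['rvec'],float)); t=np.array(p['tvec'],float).ravel()
    v,u=np.mgrid[:d.shape[0],:d.shape[1]]
    c=np.stack([(u-p['cx'])/p['fx']*d,(v-p['cy'])/p['fy']*d,d],-1)
    return (c-t)@R
def ray(uv,p,z):
    R,_=cv2.Rodrigues(np.array(p['rvec'],float)); t=np.array(p['tvec'],float).ravel()
    uv=np.atleast_2d(uv).astype(float)
    r=np.c_[(uv[:,0]-p['cx'])/p['fx'],(uv[:,1]-p['cy'])/p['fy'],np.ones(len(uv))]@R
    o=-R.T@t
    return o+r*((z-o[2])/r[:,2])[:,None]
E
python3 - <<'E'
from h import *
im,d,p=shot('top'); cv2.imwrite('pics/top.png',im); np.savez('top.npz',im=im,d=d)
im2,d2,p2=shot('scene'); cv2.imwrite('pics/scene.png',im2)
print(p, p2, manip.read_state())
X=cloud(d,p); print(d[::96,::128]); print(X[::96,::128].round())
E
```

```text
pics
{'fx': 416.68472515858105, 'fy': 416.68472515858105, 'cx': 250.48629955649963, 'cy': 186.6407000743499, 'rvec': array([ 2.1673696 , -2.21310582,  0.05278191]), 'tvec': array([-240.1469266 ,  497.33278503, 1319.16016405])} {'fx': 353.26458862993843, 'fy': 353.26458862993843, 'cx': 250.6400168405702, 'cy': 199.29076450346025, 'rvec': array([ 1.15590473, -2.21703517,  1.08256409]), 'tvec': array([  81.67673406,  387.95523521, 1009.89962504])} {'clock': 0.1, 'joints': array([-1.21160413e+00,  3.00401771e-01,  1.52146464e+00,  3.10601672e-05,
        1.32068976e+00, -6.65425432e-02]), 'qd': array([-5.51550908e-04, -2.02154070e-03, -1.97359331e-03, -3.46812923e-05,
        1.92030189e-03,  8.09648913e-05]), 'effort': array([ 2.23820214e-03, -5.32639539e+01, -3.53278828e+01,  7.10363220e-02,
        2.35344912e-02, -8.17948444e-05]), 'eef_pos': array([ 227.11006612, -500.70985243,  223.97360644]), 'eef_rot': array([3.04383475, 1.56983234, 1.89876546]), 'wrist_force': array([ 0.25875301, -0.15599088, -0.08629756]), 'moment': array([-0.01963038,  0.00546716,  0.01521245]), 'finger_gap': 93.51683675550912}
[[ 409.09158  395.7182   417.73373  424.5233 ]
 [ 739.5326   755.0599   764.3464   760.1045 ]
 [1339.425   1339.169   1339.6434  1339.5753 ]
 [2241.136   1075.1979  2225.105    827.5992 ]]
[[[ 6.300e+02 -1.400e+01  9.460e+02]
  [ 6.200e+02 -1.440e+02  9.580e+02]
  [ 6.290e+02 -2.660e+02  9.360e+02]
  [ 6.290e+02 -3.960e+02  9.280e+02]]

 [[ 6.290e+02  1.870e+02  6.160e+02]
  [ 6.290e+02 -3.600e+01  5.990e+02]
  [ 6.270e+02 -2.680e+02  5.880e+02]
  [ 6.210e+02 -5.010e+02  5.910e+02]]

 [[ 4.920e+02  5.550e+02  1.000e+01]
  [ 4.840e+02  1.430e+02  7.000e+00]
  [ 4.750e+02 -2.680e+02  4.000e+00]
  [ 4.670e+02 -6.790e+02  1.000e+00]]

 [[ 2.600e+01  1.113e+03 -9.150e+02]
  [ 2.240e+02  6.900e+01  2.570e+02]
  [ 0.000e+00 -2.630e+02 -9.090e+02]
  [ 2.580e+02 -5.140e+02  5.030e+02]]]
```

View pics/top.png

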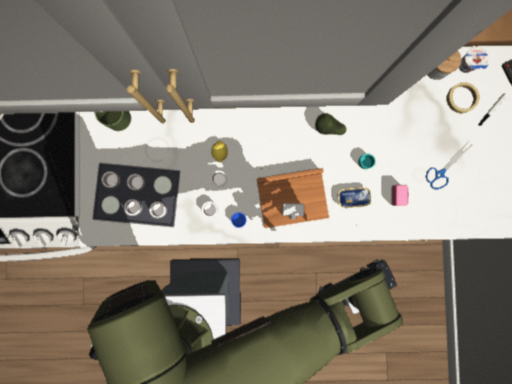

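View pics/scene.png

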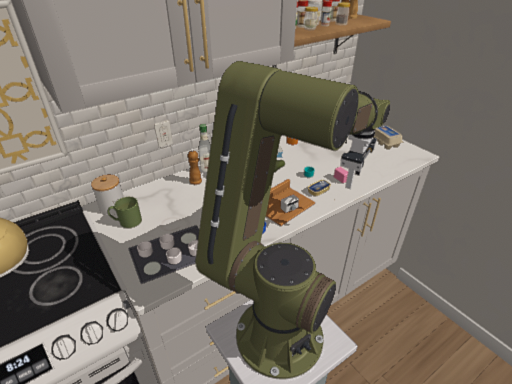

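Top view: tray at about (137,195), loose ramekins (219,178) and (208,208), blue decoy (238,219), lemon (220,150), board (293,198) with the timer at (293,211), tin (354,197) and the pink decoy (400,195). I'll zoom in for detail.

Run:
```python
from h import *
im=np.load('top.npz')['im']
c=im[135:240,80:340]; cv2.imwrite('pics/z.png',cv2.resize(c,None,fx=3,fy=3,interpolation=cv2.INTER_CUBIC))
p=manip.camera_params('top')
for n,uv,z in [('r1',(208,208),36),('r2',(219,178),36),('timer',(293,211),60),('tray',(137,195),8),('board',(293,198),12)]:
    print(n,ray(uv,p,z).round())
R,_=cv2.Rodrigues(p['rvec']); print((-R.T@p['tvec']).round())
```

```text
r1 [[ 427. -116.   36.]]
r2 [[ 520. -152.   36.]]
timer [[ 412. -380.   60.]]
tray [[473. 114.   8.]]
board [[ 453. -385.   12.]]
[ 419. -259. 1343.]
```

View pics/z.png

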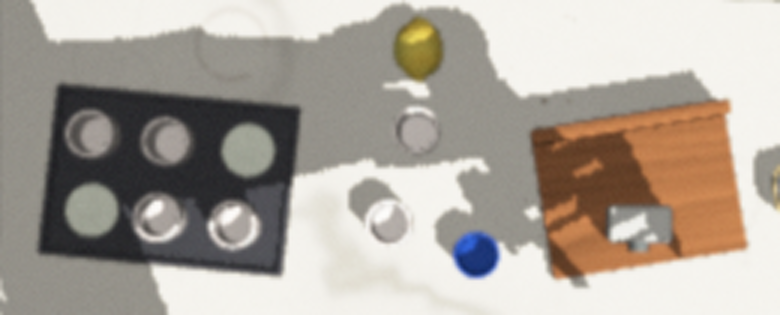

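>>> jog_arm([
  [[22, 41, 10, 0, 0, 0], [22, 41, 10, 0, 0, 0], [22, 41, 10, 0, 0, 0], [22, 41, 10, 0, 0, 0], [22, 41, 10, 0, 0, 0]],
], gripper=0.6)

```text
clock: 0.6
eef_pos: [336.4, -290.8, 271.4]
eef_rot: [-3.033, 1.563, 2.097]
wrist_force: [1.3, 0.3, -0.2]
finger_gap: 75.3
```

>>> jog_arm([
  [[22, 41, 10, 0, 0, 0], [22, 41, 10, 0, 0, 0], [22, 41, 10, 0, 0, 0], [22, 41, 10, 0, 0, 0], [0, 0, 0, 0, 0, 0]],
])

```text
clock: 1.1
eef_pos: [427.4, -115.3, 313.8]
eef_rot: [3.063, 1.563, 1.914]
wrist_force: [-0.1, -0.3, 0.8]
finger_gap: 75.2
```

Run:
```python
from h import *
from scipy.spatial.transform import Rotation as Ro
s=manip.read_state(); im,d,p=shot('wrist'); cv2.imwrite('pics/w1.png',im)
R=Ro.from_euler('xyz',s['eef_rot']).as_matrix(); print(s['clock'],s['eef_pos'],R.round(3),s['joints'],s['finger_gap'])
Rc,_=cv2.Rodrigues(p['rvec']); print((-Rc.T@p['tvec']).round(),Rc.round(2),p['fx'])
```

```text
1.1 [ 427.42613356 -115.27670204  313.83483656] [[-0.003  0.912  0.41 ]
 [ 0.007  0.41  -0.912]
 [-1.     0.001 -0.008]] [-3.49587255e-01  2.33939402e-04  1.65826096e+00  5.95622459e-03
  1.48803050e+00  7.98288662e-01] 75.21548118543872
[498. -85. 475.] [[ 0.41 -0.91 -0.01]
 [-0.88 -0.4   0.27]
 [-0.24 -0.1  -0.96]] 339.7724240966624
```

View pics/w1.png

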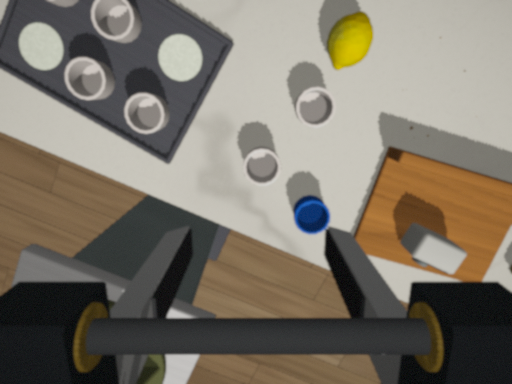

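Wrist view: loose ramekins at (262,166) and (315,106), paper rounds at (180,57) and (41,46), lemon (350,40), blue decoy (311,214), timer (432,248) on the board. Measuring from depth and masks.

```bash
cat >> h.py <<'E'
def circ(P):
    A=np.c_[2*P,np.ones(len(P))]; s=np.linalg.lstsq(A,(P**2).sum(1),rcond=None)[0]
    return s[:2],np.sqrt(s[2]+s[:2]@s[:2])
E
python3 - <<'E'
from h import *
im,d,p=shot('wrist'); X=cloud(d,p); np.savez('w1.npz',im=im,d=d)
for n,(u,v) in dict(r1=(262,166),r2=(315,106),a=(145,113),b=(88,78),c=(115,18)).items():
    print(n,'floor z',X[v,u].round(1), end=' ')
    w=X[max(0,v-28):v+28,u-28:u+28].reshape(-1,3); w=w[(w[:,2]>27)&(w[:,2]<50)]
    print(len(w), np.percentile(w[:,2],[50,90,98]).round(1), 'mid',((w.max(0)+w.min(0))/2).round(1),'ext',np.ptp(w,0).round(1))
    m=(X[...,2]>25).astype(np.uint8); m[:max(0,v-28)]=0;m[v+28:]=0;m[:,:u-28]=0;m[:,u+28:]=0
    cs=max(cv2.findContours(m,0,cv2.CHAIN_APPROX_NONE)[0],key=cv2.contourArea).reshape(-1,2)
    P=ray(cs,p,34)[:,:2]; (cc,r)=cv2.minEnclosingCircle(P.astype(np.float32)); print('  fit',circ(P),'enc',np.round(cc,1),round(r,1))
for n,(u,v) in dict(pA=(180,57),pB=(41,46)).items():
    g=im.min(2); m=(g>120).astype(np.uint8); _,l,st,ce=cv2.connectedComponentsWithStats(m,connectivity=4); k=l[v,u]
    mm=(l==k).astype(np.uint8); cs=max(cv2.findContours(mm,0,cv2.CHAIN_APPROX_NONE)[0],key=cv2.contourArea)
    P=ray(cs.reshape(-1,2),p,4.6)[:,:2]; print(n,X[v,u].round(1),st[k],circ(P), ray(cs.reshape(-1,2).mean(0),p,4.6).round(1))
print(X[180,330],X[120,220],'timer',X[248,432],'lemon',X[40,350])
E
```

```text
r1 floor z [ 417.  -125.     4.7] 418 [36.6 38.  38.6] mid [ 421.9 -119.8   33.2] ext [48.6 48.6 12.3]
  fit (array([ 421.71074199, -120.20004312]), np.float64(24.39826646244864)) enc [ 422.2 -120.6] 25.6
r2 floor z [ 520.1 -155.8    6.5] 470 [36.8 38.1 38.8] mid [ 518.6 -150.2   33.4] ext [48.8 49.1 12.5]
  fit (array([ 518.54528851, -150.26124099]), np.float64(24.36358304729264)) enc [ 518.8 -150.2] 25.1
a floor z [418.9  47.7   8.1] 627 [40.  41.7 42.4] mid [424.5  41.9  35.1] ext [48.9 49.3 16. ]
  fit (array([423.98048657,  42.44085589]), np.float64(25.379780689867637)) enc [424.6  42.6] 27.0
b floor z [430.7 129.8   9.3] 804 [39.4 41.5 42.3] mid [433.7 121.3  35.3] ext [49.  50.  16.6]
  fit (array([433.55894616, 121.66116082]), np.float64(26.221687131238582)) enc [434.  121.7] 28.1
c floor z [513.  118.6  11. ] 696 [39.4 41.6 42.3] mid [512.1 111.7  35.5] ext [47.  49.6 17. ]
  fit (array([512.020134  , 111.48864523]), np.float64(22.677120454418727)) enc [513.  112.3] 27.7
pA [503.7  30.3   5.5] [ 157   32   45   48 1704] (array([504.13935296,  32.41904468]), np.float64(28.506987183527563)) [[504.5  32.5   4.6]]
pB [442.9 199.1   3.7] [  17   21   45   48 1698] (array([443.28415656, 201.07997013]), np.float64(28.223099020613784)) [[443.7 201.3   4.6]]
[ 437.84271675 -221.85955732    1.85220437] [450.92554248 -46.88746419   1.58880288] timer [ 419.12708762 -367.64031737   63.30925752] lemon [ 599.53215731 -152.7072803    52.08724916]
```

>>> jog_arm([
  [[-3, -3, -50, 0, 0, 7], [-2, -2, -50, 0, 0, 7], [0, 0, -50, 0, 0, 0], [0, 0, -50, 0, 0, 0], [0, 0, -35, 0, 0, 0]],
])

```text
clock: 1.7
eef_pos: [417.9, -129.4, 76.6]
eef_rot: [1.823, 1.567, 0.919]
wrist_force: [0.3, 0.1, 1.1]
finger_gap: 75.4
```

Run:
```python
from h import *
from scipy.spatial.transform import Rotation as Ro
s=manip.read_state(); R=Ro.from_euler('xyz',s['eef_rot']).as_matrix(); print(s['eef_pos'],R.round(3))
print('tips',s['eef_pos']+19*R[:,0], 'need', np.array([422,-120.2,32])-s['eef_pos'], 'rotfix deg',np.degrees(np.cross(R[:,0],[0,0,-1])))
```

```text
[ 417.92756501 -129.37041767   76.57537108] [[ 0.002  0.786  0.618]
 [ 0.003  0.618 -0.786]
 [-1.     0.003 -0.001]]
tips [ 417.96663907 -129.31920156   57.57548028] need [  4.07243499   9.17041767 -44.57537108] rotfix deg [-0.15444566  0.11783046  0.        ]
```

>>> jog_arm([
  [[4, 9, 0, 0, 0, 0], [0, 0, -20, 0, 0, 0], [0, 0, -15, 0, 0, 0], [0, 0, -9, 0, 0, 0], [0, 0, 0, 0, 0, 0]],
])

```text
clock: 2.2
eef_pos: [420.6, -122.9, 31.8]
eef_rot: [3.061, 1.566, 2.149]
wrist_force: [-0.5, -0.1, 0.2]
finger_gap: 75.3
```

>>> jog_arm([
  [[1.4, 2.7, 0, 0, 0, 0], [0, 0, 0, 0, 0, 0], [0, 0, 0, 0, 0, 0], [0, 0, 0, 0, 0, 0], [0, 0, 0, 0, 0, 0]],
], gripper=-0.1, squeeze=12)

```text
clock: 2.7
eef_pos: [423.9, -120.7, 35.5]
eef_rot: [1.813, 1.568, 0.9]
wrist_force: [0.0, 0.2, -0.9]
finger_gap: 48.1
```

>>> jog_arm([
  [[0, 0, 0, 0, 0, 0], [0, 0, 0, 0, 0, 0], [0, 0, 10, 0, 0, 0], [0, 0, 30, 0, 0, 0], [0, 0, 30, 0, 0, 0]],
])

```text
clock: 3.2
eef_pos: [421.7, -120.0, 105.6]
eef_rot: [-3.016, 1.564, 2.355]
wrist_force: [0.9, -0.8, -0.7]
finger_gap: 48.2
```

>>> jog_arm([
  [[3, 20, 10, 0, 0, 0], [3, 40, 0, 0, 0, 0], [3, 46, 0, 0, 0, 0], [3, 46, 0, 0, 0, 0], [3, 46, 0, 0, 0, 0]],
])

```text
clock: 3.7
eef_pos: [438.4, 80.0, 124.4]
eef_rot: [1.335, 1.564, 0.414]
wrist_force: [0.8, -0.3, -0.6]
finger_gap: 48.3
```

>>> jog_arm([
  [[3, 46, 0, 0, 0, 0], [2, 40, 0, 0, 0, 0], [1, 25, 0, 0, 0, 0], [0, 10, 0, 0, 0, 0], [0, 0, 0, 0, 0, 0]],
])

```text
clock: 4.2
eef_pos: [443.3, 210.5, 127.9]
eef_rot: [1.325, 1.561, 0.41]
wrist_force: [0.3, 0.3, -1.8]
finger_gap: 48.2
```

Run:
```python
from h import *
from scipy.spatial.transform import Rotation as Ro
s=manip.read_state(); R=Ro.from_euler('xyz',s['eef_rot']).as_matrix(); print(s['eef_pos'],R.round(3),s['finger_gap'])
im,d,p=shot('wrist'); cv2.imwrite('pics/w2.png',im);X=cloud(d,p);np.savez('w2.npz',im=im,d=d)
# project TCP
Rc,_=cv2.Rodrigues(p['rvec']);q=Rc@s['eef_pos']+p['tvec'];print(q[:2]/q[2]*p['fx']+[p['cx'],p['cy']])
```

```text
[443.26749366 210.52170043 127.93836949] [[ 0.009  0.793  0.609]
 [ 0.004  0.609 -0.793]
 [-1.     0.009  0.002]] 48.15152190010918
[258.223819   254.11870692]
```

View pics/w2.png

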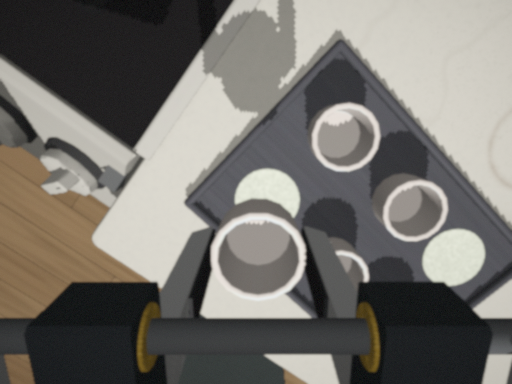

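Held ramekin is at (258,254); paper pB is at (267,195) behind it, pA at (454,257). Measuring rim height and position of the held ramekin against the paper.

Run:
```python
from h import *
w=np.load('w2.npz');im,d=w['im'],w['d'];p=manip.camera_params('wrist');X=cloud(d,p)
print(X[100:300:1,258][:, [0,1,2]][90:205:8].round(1))
m=((X[...,2]>105)&(X[...,2]<145));m[:,:208]=0;m[:,307:]=0;m[:198]=0;m[305:]=0
w=X[m];z=np.percentile(w[:,2],90);print('rim z',np.percentile(w[:,2],[50,80,90,95,99]))
g=(im.min(2)>175)&m
P=X[g];print(circ(P[:,:2]),np.median(P[:,2]),len(P))
mm=m.astype(np.uint8);
for (u,v) in ((267,190),(454,257)):
    k=(im.min(2)>120).astype(np.uint8);_,l,st,ce=cv2.connectedComponentsWithStats(k,connectivity=4);q=(l==l[v,u]).astype(np.uint8)
    cs=max(cv2.findContours(q,0,cv2.CHAIN_APPROX_NONE)[0],key=cv2.contourArea).reshape(-1,2)
    if v==190: cs=cs[cs[:,1]<195]
    print(st[l[v,u]],circ(ray(cs,p,4.6)[:,:2]))
```

```text
[[446.4 211.9   7. ]
 [440.6 207.4   6.1]
 [461.6 224.  118.3]
 [461.2 223.7 130.3]
 [449.1 214.3  98.9]
 [445.3 211.4  99.6]
 [441.4 208.4 100.1]
 [437.  205.   99.3]
 [432.8 201.8  99.2]
 [428.4 198.4  98.6]
 [427.2 197.5 106.2]
 [426.3 196.8 113.7]
 [426.  196.7 122.1]
 [425.3 196.1 128.8]]
rim z [125.71974083 129.90987025 130.36374614 130.83380142 136.25808843]
(array([442.18406964, 209.18500052]), np.float64(22.688763185448057)) 129.89881101144545 1672
[ 234  168   67   50 2035] (array([443.2117382 , 199.79013483]), np.float64(28.865543382936703))
[ 422  228   64   59 2888] (array([504.35133955,  30.85054381]), np.float64(28.54633497446763))
```

>>> jog_arm([
  [[0, -10, 0, 0, 0, 0], [0, 0, -30, 0, 0, 0], [0, 0, -30, 0, 0, 0], [0, 0, -12, 0, 0, 0], [0, 0, 0, 0, 0, 0]],
])

```text
clock: 4.75
eef_pos: [444.4, 191.9, 55.7]
eef_rot: [1.239, 1.559, 0.316]
wrist_force: [0.8, -0.1, 0.8]
finger_gap: 48.0
```

>>> jog_arm([
  [[-1, 8.5, 0, 0, 0, 0], [0, 0, 0, 0, 0, 0], [0, 0, -5, 0, 0, 0], [0, 0, 0, 0, 0, 0]],
])

```text
clock: 5.15
eef_pos: [445.0, 200.6, 53.8]
eef_rot: [1.244, 1.555, 0.321]
wrist_force: [-0.1, -0.5, -0.6]
finger_gap: 48.2
```

>>> jog_arm([
  [[-1.5, 0, 0, 0, 0, 0], [0, 0, -5, 0, 0, 0], [0, 0, -4, 0, 0, 0], [0, 0, 0, 0, 0, 0]],
])

```text
clock: 5.55
eef_pos: [443.6, 200.8, 44.6]
eef_rot: [1.244, 1.554, 0.321]
wrist_force: [0.5, 0.7, -1.2]
finger_gap: 48.2
```

>>> jog_arm([
  [[0, 0, -3, 0, 0, 0], [0, 0, -1, 0, 0, 0], [0, 0, 0, 0, 0, 0]],
])

```text
clock: 5.85
eef_pos: [443.5, 200.8, 40.0]
eef_rot: [1.243, 1.554, 0.32]
wrist_force: [-0.1, 0.1, 0.3]
finger_gap: 48.4
```

>>> jog_arm([
  [[0, 0, -1, 0, 0, 0], [0, 0, 0, 0, 0, 0]],
])

```text
clock: 6.05
eef_pos: [443.8, 200.9, 39.2]
eef_rot: [1.248, 1.554, 0.325]
wrist_force: [0.3, -0.0, -0.1]
finger_gap: 48.4
```

>>> jog_arm([
  [[0, 0, 0, 0, 0, 0], [0, 0, 0, 0, 0, 0], [0, 0, 0, 0, 0, 0]],
], gripper=0.32)

```text
clock: 6.35
eef_pos: [443.8, 200.8, 39.4]
eef_rot: [1.243, 1.554, 0.32]
wrist_force: [0.0, 0.3, -0.5]
finger_gap: 61.7
```

>>> jog_arm([
  [[0, 0, 10, 0, 0, 0], [0, 0, 40, 0, 0, 0], [0, 0, 50, 0, 0, 0], [8, -40, 0, 0, 0, 0], [10, -45, 0, 0, 0, 0]],
])

```text
clock: 6.85
eef_pos: [460.6, 116.8, 145.9]
eef_rot: [1.2, 1.553, 0.284]
wrist_force: [1.5, -0.9, -0.3]
finger_gap: 62.6
```

>>> jog_arm([
  [[10, -46, 0, 0, 0, 0], [10, -46, 0, 0, 0, 0], [10, -46, 0, 0, 0, 0], [10, -46, 0, 0, 0, 0], [8, -25, 0, 0, 0, 0]],
])

```text
clock: 7.35
eef_pos: [509.6, -102.0, 151.9]
eef_rot: [1.09, 1.546, 0.174]
wrist_force: [-0.2, 0.6, 0.0]
finger_gap: 61.7
```

>>> jog_arm([
  [[0, 0, 0, 0, 0, 0], [0, 0, 0, 0, 0, 0]],
], gripper=0.6)

```text
clock: 7.55
eef_pos: [509.8, -104.9, 153.0]
eef_rot: [1.07, 1.546, 0.149]
wrist_force: [-0.0, 0.6, -0.2]
finger_gap: 73.6
```

Run:
```python
from h import *
from scipy.spatial.transform import Rotation as Ro
s=manip.read_state(); R=Ro.from_euler('xyz',s['eef_rot']).as_matrix(); print(s['eef_pos'],s['finger_gap'],'rotfix deg',np.degrees(np.cross(R[:,0],[0,0,-1])),R[:,2])
im,d,p=shot('wrist'); cv2.imwrite('pics/w3.png',im);X=cloud(d,p)
Rc,_=cv2.Rodrigues(p['rvec'])
for c in ([518.6,-150.2,36],[422,-120,36],[443.3,200.5,40]):
    q=Rc@np.array(c)+p['tvec'].ravel();print((q[:2]/q[2]*p['fx']+[p['cx'],p['cy']]).round())
for (cx,cy) in ((518.6,-150.2),(443.3,200.5)):
    m=(X[...,2]>27)&(X[...,2]<46)&(np.hypot(X[...,0]-cx,X[...,1]-cy)<34); P=X[m]
    if len(P): print(len(P),P.min(0),P.max(0),(P.min(0)+P.max(0))/2)
```

```text
[ 509.75286159 -104.85768977  152.97302053] 73.57289959594748 rotfix deg [-0.21471896  1.42577546  0.        ] [ 0.60550904 -0.79574659  0.0120895 ]
[304. 220.]
[211. 282.]
[-129.   26.]
1011 [ 494.46059863 -173.87084016   27.01009641] [ 543.4728246  -125.48523537   39.40660337] [ 518.96671161 -149.67803776   33.20834989]
```

>>> jog_arm([
  [[9, -25, 0, -0.2, 1.4, 0], [0, -20, -10, 0, 0, 0], [0, 0, -40, 0, 0, 0], [0, 0, -30, 0, 0, 0], [0, 0, 0, 0, 0, 0]],
])

```text
clock: 8.1
eef_pos: [519.5, -144.6, 73.7]
eef_rot: [0.663, 1.568, -0.249]
wrist_force: [-0.2, -1.2, 1.0]
finger_gap: 75.4
```

>>> jog_arm([
  [[-0.5, -5.2, 0, 0, 0, 0], [0, 0, -15, 0, 0, 0], [0, 0, -15, 0, 0, 0], [0, 0, -10, 0, 0, 0], [0, 0, 0, 0, 0, 0]],
])

```text
clock: 8.6
eef_pos: [520.7, -148.5, 35.0]
eef_rot: [0.62, 1.563, -0.288]
wrist_force: [-0.3, -0.3, 0.1]
finger_gap: 75.1
```

>>> jog_arm([
  [[-1.7, -1.2, -3, 0, 0, 0], [0, 0, 0, 0, 0, 0], [0, 0, 0, 0, 0, 0], [0, 0, 0, 0, 0, 0], [0, 0, 0, 0, 0, 0]],
], gripper=-0.1)

```text
clock: 9.1
eef_pos: [519.3, -150.0, 32.6]
eef_rot: [0.61, 1.561, -0.298]
wrist_force: [0.3, -0.2, -0.7]
finger_gap: 49.3
```

>>> jog_arm([
  [[0, 0, 0, 0, 0, 0], [0, 0, 10, 0, 0, 0], [0, 0, 30, 0, 0, 0], [0, 0, 40, 0, 0, 0], [0, 0, 10, 0, 0, 0]],
])

```text
clock: 9.6
eef_pos: [518.1, -149.5, 126.1]
eef_rot: [0.641, 1.565, -0.268]
wrist_force: [0.5, 0.2, -0.7]
finger_gap: 49.7
```

>>> jog_arm([
  [[-2, 30, 0, 0, 0, 0], [-4, 45, 0, 0, 0, 0], [-4, 45, 0, 0, 0, 0], [-3, 40, 0, 0, 0, 0], [-1, 15, 0, 0, 0, 0]],
])

```text
clock: 10.1
eef_pos: [503.3, 28.9, 129.6]
eef_rot: [0.644, 1.559, -0.27]
wrist_force: [0.0, -0.4, -1.4]
finger_gap: 49.3
```

>>> jog_arm([
  [[0, 0, 0, 0, 0, 0]],
])

```text
clock: 10.2
eef_pos: [502.9, 30.6, 129.7]
eef_rot: [0.653, 1.559, -0.258]
wrist_force: [-0.4, -0.2, -1.4]
finger_gap: 49.0
```

Run:
```python
from h import *
from scipy.spatial.transform import Rotation as Ro
s=manip.read_state(); R=Ro.from_euler('xyz',s['eef_rot']).as_matrix(); print(s['eef_pos'],s['finger_gap'],'rotfix deg',np.degrees(np.cross(R[:,0],[0,0,-1])))
im,d,p=shot('wrist'); cv2.imwrite('pics/w4.png',im);X=cloud(d,p)
for c,z0,z1 in ((s['eef_pos'],s['eef_pos'][2]-3,s['eef_pos'][2]+8),((443.3,200.5),30,46)):
    m=(X[...,2]>z0)&(X[...,2]<z1)&(im.min(2)>150)&(np.hypot(X[...,0]-c[0],X[...,1]-c[1])<33); P=X[m]
    if len(P)>50: print(len(P),circ(P[:,:2]),np.median(P[:,2]),(P.min(0)+P.max(0))/2,np.ptp(P,0))
```

```text
[502.93171177  30.63592506 129.69564952] 49.04614933563313 rotfix deg [0.16875607 0.64017445 0.        ]
1900 (array([502.53905089,  30.60055409]), np.float64(22.72433194297318)) 134.44498913351077 [502.71440469  30.51529875 132.24862469] [49.06711511 49.27565455  8.68141234]
863 (array([443.04996317, 199.4260221 ]), np.float64(22.471644813944973)) 40.71816666509335 [442.76990315 198.90765397  36.62120489] [49.11346512 46.79415809 13.20538325]
```

View pics/w4.png

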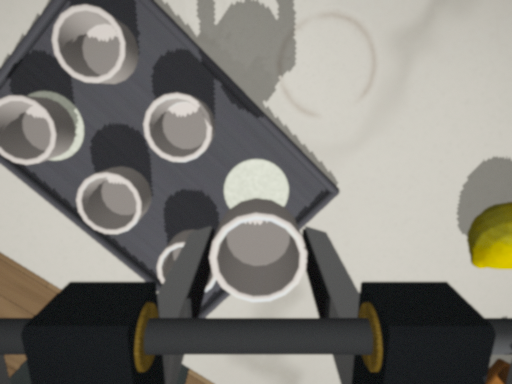

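First ramekin stands on its round, at pixel (25,130); the held one is at (258,255) and its round at (256,187). Descending.

>>> jog_arm([
  [[1, 1, -20, 0, 0, 0], [0, 0, -30, 0, 0, 0], [0, 0, -15, 0, 0, 0], [0, 0, 0, 0, 0, 0]],
])

```text
clock: 10.65
eef_pos: [504.8, 26.9, 63.4]
eef_rot: [0.645, 1.557, -0.27]
wrist_force: [-0.0, -0.3, -1.0]
finger_gap: 49.2
```

>>> jog_arm([
  [[-0.6, 4.8, 0, 0, 0, 0], [0, 0, -8, 0, 0, 0], [0, 0, -5, 0, 0, 0], [0, 0, 0, 0, 0, 0]],
])

```text
clock: 11.05
eef_pos: [505.3, 30.3, 51.6]
eef_rot: [0.679, 1.554, -0.238]
wrist_force: [0.5, 0.6, -0.2]
finger_gap: 49.4
```

>>> jog_arm([
  [[-1, 1.3, 0, 0, 0, 0], [0, 0, -6, 0, 0, 0], [0, 0, -4, 0, 0, 0], [0, 0, 0, 0, 0, 0]],
])

```text
clock: 11.45
eef_pos: [504.6, 31.8, 41.5]
eef_rot: [0.694, 1.553, -0.222]
wrist_force: [-0.5, -0.1, -0.7]
finger_gap: 49.7
```

>>> jog_arm([
  [[0, 0, -3, 0, 0, 0], [0, 0, 0, 0, 0, 0], [0, 0, -1, 0, 0, 0], [0, 0, 0, 0, 0, 0]],
])

```text
clock: 11.85
eef_pos: [504.6, 31.8, 37.1]
eef_rot: [0.693, 1.553, -0.223]
wrist_force: [0.2, -0.4, -1.0]
finger_gap: 49.4
```

>>> jog_arm([
  [[0, 0, -0.8, 0, 0, 0], [0, 0, -0.5, 0, 0, 0], [0, 0, 0, 0, 0, 0]],
])

```text
clock: 12.15
eef_pos: [505.0, 31.9, 36.4]
eef_rot: [0.716, 1.552, -0.201]
wrist_force: [-0.2, -0.2, 0.1]
finger_gap: 49.4
```

>>> jog_arm([
  [[0, 0, 0, 0, 0, 0], [0, 0, 0, 0, 0, 0], [0, 0, 0, 0, 0, 0]],
], gripper=0.32)

```text
clock: 12.45
eef_pos: [505.1, 31.8, 36.4]
eef_rot: [0.712, 1.552, -0.204]
wrist_force: [0.2, 0.4, -0.7]
finger_gap: 61.5
```

>>> jog_arm([
  [[0, 0, 10, 0, 0, 0], [0, 0, 40, 0, 0, 0], [0, 0, 50, 0, 0, 0], [0, 0, 50, 0, 0, 0], [-10, -30, 30, 0, 0, 0]],
])

```text
clock: 12.95
eef_pos: [491.8, 3.0, 220.6]
eef_rot: [0.575, 1.56, -0.338]
wrist_force: [1.0, -1.6, -1.0]
finger_gap: 61.7
```

Run:
```python
from h import *
s=manip.read_state(); print(s['eef_pos'])
im,d,p=shot('wrist'); cv2.imwrite('pics/w5.png',im);X=cloud(d,p)
for c in ((504.2,31.7),(443.3,200.5),(424.3,42.2),(433.7,121.4),(512.8,111.8)):
    m=(X[...,2]>34)&(X[...,2]<46)&(np.hypot(X[...,0]-c[0],X[...,1]-c[1])<33); P=X[m]
    if len(P)>50: print(len(P),circ(P[:,:2]),np.median(P[:,2]),(P.min(0)+P.max(0))/2,np.ptp(P,0).round())
```

```text
[491.80291012   3.02359762 220.58638036]
630 (array([504.7371056 ,  31.80612871]), np.float64(22.452438624210025)) 40.72212063003574 [504.6351973   31.75558574  38.58691829] [49. 49.  9.]
962 (array([443.29764993, 199.43924749]), np.float64(22.598619563921414)) 40.2172218382116 [442.78416772 200.09635714  38.82521226] [49. 50. 10.]
654 (array([425.1816387 ,  42.13372073]), np.float64(22.51536560506293)) 40.46505725601837 [424.43022136  41.83240773  38.6256156 ] [50. 49.  9.]
769 (array([434.48166835, 120.91827051]), np.float64(22.544082455588953)) 40.45022349531029 [433.87260269 121.2429434   38.69787315] [49. 49.  9.]
777 (array([513.38057549, 111.45863634]), np.float64(22.470435174477885)) 40.669945168593195 [512.96573834 111.72764145  38.52003631] [49. 49.  9.]
```

Both ramekins are placed within about 1 mm and the neighbours haven't moved. On to the timer.

>>> jog_arm([
  [[-15, -46, 4, 0, 0, -7], [-15, -46, 4, 0, 0, -7], [-15, -46, 4, 0, 0, -7], [-15, -46, 4, 0, 0, -7], [-15, -46, 4, 0, 0, 0]],
], gripper=-0.2)

```text
clock: 13.5
eef_pos: [414.3, -232.4, 250.9]
eef_rot: [0.701, 1.546, -0.717]
wrist_force: [1.0, -0.3, -0.4]
finger_gap: 37.9
```

>>> jog_arm([
  [[-15, -46, 0, 0, 0, 0], [-15, -46, 0, 0, 0, 0], [-15, -40, 0, 0, 0, 0], [0, 0, 0, 0, 0, 0]],
])

```text
clock: 13.9
eef_pos: [363.8, -372.7, 254.3]
eef_rot: [0.674, 1.542, -0.749]
wrist_force: [0.2, 0.9, -0.6]
finger_gap: 37.5
```

Run:
```python
from h import *
from scipy.spatial.transform import Rotation as Ro
s=manip.read_state(); R=Ro.from_euler('xyz',s['eef_rot']).as_matrix(); print(s['eef_pos'],s['finger_gap'],'jaw',np.degrees(np.arctan2(R[1,2],R[0,2])),'rotfix',np.degrees(np.cross(R[:,0],[0,0,-1])))
im,d,p=shot('wrist'); cv2.imwrite('pics/w6.png',im);X=cloud(d,p);np.savez('w6.npz',im=im,X=X)
```

```text
[ 363.82946529 -372.69213567  254.29573957] 37.540081760698065 jaw -81.56077469217702 rotfix [1.10592876 1.18933203 0.        ]
```

View pics/w6.png

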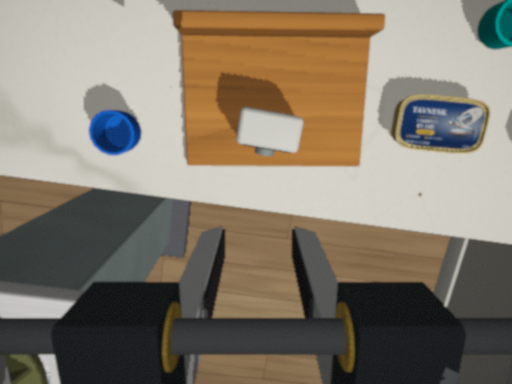

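Board spans (185–360, 15–165), with the ledge along the top. The timer top is at (270,131) with its button at (265,152), slightly turned. Measuring ledge line and timer pose.

Run:
```python
from h import *
w=np.load('w6.npz');im,X=w['im'],w['X']
z=X[...,2]
# ledge top
L=np.zeros(z.shape,bool);L[5:45,165:395]=1
m=L&(z>45)&(z<60);P=X[m][:,:2].astype(np.float32);r=cv2.minAreaRect(P);print('ledge top',r,np.median(X[m][:,2]),cv2.boxPoints(r).round(1).tolist())
T=np.zeros(z.shape,bool);T[95:170,215:320]=1
m=T&(z>57)&(z<70);P=X[m][:,:2].astype(np.float32);r=cv2.minAreaRect(P);print('timer',r,np.median(X[m][:,2]),cv2.boxPoints(r).round(1).tolist())
m=T&(z>20)&(z<50);m[:148]=0;B=X[m];print('button',len(B),np.median(B,0),B.min(0),B.max(0)); print('board z',np.median(z[60:90,300:340]),'front edge',X[162,200],X[162,350],[X[v,300].round(1).tolist() for v in (36,38,40,42)])
```

```text
ledge top ((522.3916015625, -374.3507995605469), (16.73130226135254, 209.20314025878906), 7.886907577514648) 52.76845370209206 [[499.79998779296875, -271.8999938964844], [528.5, -479.1000061035156], [545.0, -476.79998779296875], [516.2999877929688, -269.6000061035156]]
timer ((415.86566162109375, -381.1281433105469), (66.02291107177734, 38.56418991088867), 88.6015396118164) 62.79711846801654 [[395.79998779296875, -413.70001220703125], [434.29998779296875, -414.6000061035156], [435.8999938964844, -348.6000061035156], [397.3999938964844, -347.70001220703125]]
button 124 [ 391.0880919  -379.91782081   42.22330108] [ 387.04410344 -391.54753873   30.65704386] [ 394.78430119 -369.53129375   45.94979363]
board z 13.118725105250105 front edge [ 364.68026622 -308.38888736   12.80614088] [ 390.48721943 -486.83819914   12.79725723] [[518.0, -401.5, 19.5], [517.1, -402.4, 14.1], [515.5, -403.0, 12.0], [513.1, -403.2, 13.9]]
```

>>> jog_arm([
  [[4, -10, -40, 1.1, 1.2, -0.5], [0, 0, -50, 0, 0, 0], [0, 0, -50, 0, 0, 0], [0, 0, -30, 0, 0, 0], [0, 0, 0, 0, 0, 0]],
], gripper=-0.1)

```text
clock: 14.45
eef_pos: [370.8, -376.7, 83.3]
eef_rot: [0.705, 1.566, -0.723]
wrist_force: [-0.3, 0.6, 0.9]
finger_gap: 42.1
```

```bash
cat > st.py <<'E'
from h import *
from scipy.spatial.transform import Rotation as Ro
s=manip.read_state(); R=Ro.from_euler('xyz',s['eef_rot']).as_matrix(); e=s['eef_pos'];xb=np.array([.9905,.137,0]);yb=np.array([-.137,.9905,0])
print(e.round(1),'s',round(e@xb,1),'t',round(e@yb,1),'gap',s['finger_gap'],'jaw',np.degrees(np.arctan2(R[1,2],R[0,2])).round(2),'rotfix',np.degrees(np.cross(R[:,0],[0,0,-1])).round(2),'F_s',round(s['wrist_force']@xb,2),s['wrist_force'].round(1))
E
python3 st.py
```

```text
[ 370.8 -376.7   83.3] s 315.7 t -424.0 gap 42.08811866612797 jaw -81.87 rotfix [0.2  0.23 0.  ] F_s -0.22 [-0.3  0.6  0.9]
```

>>> jog_arm([
  [[-2.7, -9.5, 0, 0, 0, 0], [0, 0, -15, 0, 0, 0], [0, 0, -18, 0, 0, 0], [0, 0, -8, 0, 0, 0], [0, 0, 0, 0, 0, 0]],
])

```text
clock: 14.95
eef_pos: [371.1, -388.3, 47.2]
eef_rot: [0.616, 1.556, -0.811]
wrist_force: [-0.3, 0.4, 0.9]
finger_gap: 42.3
```

```bash
python3 st.py
```

```text
[ 371.1 -388.3   47.2] s 314.4 t -435.4 gap 42.271903225283786 jaw -81.76 rotfix [0.63 0.6  0.  ] F_s -0.23 [-0.3  0.4  0.9]
```

>>> jog_arm([
  [[-0.3, 2, -8, 0.6, 0.6, -0.3], [0, 0, 0, 0, 0, 0], [8, 1.1, 0, 0, 0, 0], [8, 1.1, 0, 0, 0, 0], [0, 0, 0, 0, 0, 0]],
])

```text
clock: 15.45
eef_pos: [389.2, -384.8, 41.1]
eef_rot: [0.39, 1.568, -1.043]
wrist_force: [0.6, 0.4, -0.2]
finger_gap: 42.4
```

```bash
python3 st.py
```

```text
[ 389.2 -384.8   41.1] s 332.8 t -434.4 gap 42.38232832096493 jaw -82.1 rotfix [0.14 0.08 0.  ] F_s 0.63 [ 0.6  0.4 -0.2]
```

>>> jog_arm([
  [[8, 1.1, -0.5, 0, 0, 0], [8, 1.1, -0.5, 0, 0, 0], [8, 1.1, -0.5, 0, 0, 0], [8, 1.1, -0.5, 0, 0, 0], [8, 1.1, 0, 0, 0, 0]],
])

```text
clock: 15.95
eef_pos: [432.1, -378.9, 39.4]
eef_rot: [0.19, 1.568, -1.243]
wrist_force: [-1.1, 0.6, 1.3]
finger_gap: 42.6
```

```bash
python3 st.py
python3 - <<'E'
from h import *
im,d,p=shot('wrist'); cv2.imwrite('pics/w7.png',im); X=cloud(d,p);z=X[...,2]
for lo,hi,n in ((57,70,'timer'),(47,56,'ledge')):
    m=(z>lo)&(z<hi)&(X[...,1]>-485)&(X[...,1]<-265)&(im.min(2)>(110 if n=='timer' else 0))&(X[...,0]>370)&(X[...,0]<560);P=X[m][:,:2].astype(np.float32);print(n,len(P),cv2.minAreaRect(P))
E
```

```text
[ 432.1 -378.9   39.4] s 376.1 t -434.5 gap 42.55958171196048 jaw -82.1 rotfix [0.17 0.06 0.  ] F_s -0.98 [-1.1  0.6  1.3]
timer 11431 ((459.1600036621094, -373.64593505859375), (37.40668487548828, 65.20850372314453), 7.573641777038574)
ledge 20777 ((477.3389587402344, -379.1072692871094), (107.3382339477539, 204.65884399414062), 7.971747398376465)
```

View pics/w7.png

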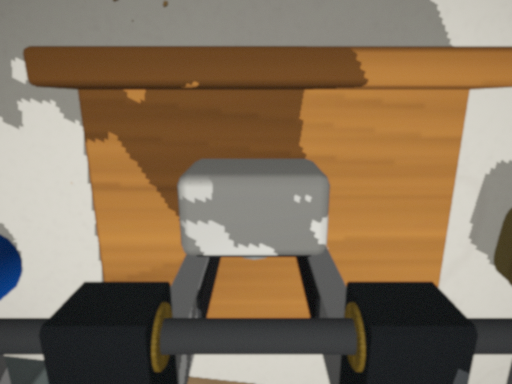

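The timer is square at (254,205), both fingers on its front face. 35 mm left to the ledge.

>>> jog_arm([
  [[7, 1, 0, 0, 0, 0], [7, 1, 0, 0, 0, 0], [7, 1, 0, 0, 0, 0], [5, 0.7, 0, 0, 0, 0], [2, 0.3, 0, 0, 0, 0]],
])

```text
clock: 16.5
eef_pos: [463.7, -374.2, 39.2]
eef_rot: [0.27, 1.568, -1.162]
wrist_force: [-1.9, 0.6, 1.7]
finger_gap: 42.4
```

```bash
python3 st.py
```

```text
[ 463.7 -374.2   39.2] s 408.0 t -434.1 gap 42.41456260570463 jaw -82.06 rotfix [0.16 0.07 0.  ] F_s -1.84 [-1.9  0.6  1.7]
```

>>> jog_arm([
  [[2, 0.3, 0, 0, 0, 0], [1, 0.1, 0, 0, 0, 0], [0, 0, 0, 0, 0, 0]],
])

```text
clock: 16.8
eef_pos: [467.0, -373.7, 39.2]
eef_rot: [0.283, 1.568, -1.149]
wrist_force: [-0.6, 1.1, -0.6]
finger_gap: 42.3
```

```bash
python3 st.py
```

```text
[ 467.  -373.7   39.2] s 411.4 t -434.1 gap 42.33862582394658 jaw -82.05 rotfix [0.16 0.07 0.  ] F_s -0.47 [-0.6  1.1 -0.6]
```

>>> jog_arm([
  [[1, 0.1, 0, 0, 0, 0], [1, 0.1, 0, 0, 0, 0], [0, 0, 0, 0, 0, 0]],
])

```text
clock: 17.1
eef_pos: [467.1, -373.7, 39.2]
eef_rot: [-1.129, 1.568, -2.561]
wrist_force: [-0.5, 0.1, 0.4]
finger_gap: 42.3
```

```bash
python3 st.py
```

```text
[ 467.1 -373.7   39.2] s 411.4 t -434.1 gap 42.25359167727789 jaw -82.1 rotfix [ 0.09 -0.14  0.  ] F_s -0.51 [-0.5  0.1  0.4]
```

>>> jog_arm([
  [[3, 0.4, 0, 0, 0, 0]],
])

```text
clock: 17.2
eef_pos: [467.5, -373.7, 39.2]
eef_rot: [-1.625, 1.563, -3.058]
wrist_force: [-42.9, -0.7, 20.8]
finger_gap: 42.3
```

```bash
python3 st.py
```

```text
[ 467.5 -373.7   39.2] s 411.8 t -434.2 gap 42.34292542369981 jaw -82.1 rotfix [ 0.04 -0.47  0.  ] F_s -42.54 [-42.9  -0.7  20.8]
```

>>> jog_arm([
  [[-5, -0.7, 0, 0, 0, 0], [-8, -1.1, 0, 0, 0, 0], [-8, -1.1, 0, 0, 0, 0], [0, 0, 0, 0, 0, 0]],
])

```text
clock: 17.6
eef_pos: [444.9, -376.9, 39.2]
eef_rot: [-1.617, 1.563, -3.051]
wrist_force: [0.3, 0.7, 0.4]
finger_gap: 42.3
```

>>> jog_arm([
  [[0, 0, 0, 0, 0, 0], [0, 0, 0, 0, 0, 0], [0, 0, 0, 0, 0, 0], [0, 0, 0, 0, 0, 0], [0, 0, 0, 0, 0, 0]],
], gripper=-1)

```text
clock: 18.1
eef_pos: [445.6, -376.8, 39.3]
eef_rot: [-1.56, 1.564, -2.993]
wrist_force: [-0.5, -0.4, -0.8]
finger_gap: 5.7
```

```bash
python3 st.py
python3 - <<'E'
from h import *
im,d,p=shot('wrist'); cv2.imwrite('pics/w8.png',im); X=cloud(d,p);z=X[...,2]
m=(z>57)&(z<70)&(X[...,1]>-430)&(X[...,1]<-320)&(X[...,0]>445)&(X[...,0]<540);r=cv2.minAreaRect(X[m][:,:2].astype(np.float32));print(r,'s',r[0]@np.array([.9905,.137]),'t',r[0]@np.array([-.137,.9905]))
E
```

```text
[ 445.6 -376.8   39.3] s 389.8 t -434.3 gap 5.733338145093941 jaw -82.12 rotfix [ 0.06 -0.4   0.  ] F_s -0.53 [-0.5 -0.4 -0.8]
((478.9955139160156, -370.02685546875), (69.34420013427734, 66.1381607055664), 7.96348762512207) s 423.75137733459474 t -432.133985748291
```

View pics/w8.png

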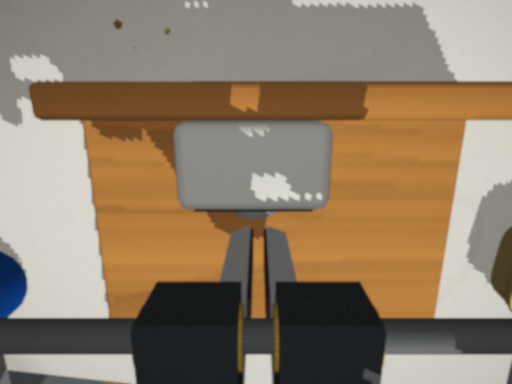

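Timer is flush with the ledge, button at (252,212) directly ahead of the closing fingers. Pressing.

>>> jog_arm([
  [[4, 0.5, 0, 0, 0, 0], [4, 0.5, 0, 0, 0, 0], [3, 0.4, 0, 0, 0, 0], [0, 0, 0, 0, 0, 0]],
])

```text
clock: 18.55
eef_pos: [457.8, -375.3, 39.3]
eef_rot: [-1.544, 1.564, -2.977]
wrist_force: [-2.2, -0.8, 1.7]
finger_gap: 0.6
```

```bash
python3 st.py
```

```text
[ 457.8 -375.3   39.3] s 402.0 t -434.4 gap 0.6401490446033474 jaw -82.11 rotfix [ 0.07 -0.41  0.  ] F_s -2.33 [-2.2 -0.8  1.7]
```

>>> jog_arm([
  [[2, 0.3, 0, 0, 0, 0], [2, 0.3, 0, 0, 0, 0], [0.5, 0, 0, 0, 0, 0]],
])

```text
clock: 18.85
eef_pos: [462.1, -374.7, 39.3]
eef_rot: [-1.596, 1.562, -3.029]
wrist_force: [-4.0, 0.5, 3.2]
finger_gap: 0.4
```

```bash
python3 st.py
```

```text
[ 462.1 -374.7   39.3] s 406.4 t -434.5 gap 0.381408887844484 jaw -82.11 rotfix [ 0.05 -0.48  0.  ] F_s -3.94 [-4.   0.5  3.2]
```

>>> jog_arm([
  [[1.2, 0.2, 0, 0, 0, 0], [1.2, 0.2, 0, 0, 0, 0], [1.2, 0.2, 0, 0, 0, 0]],
])

```text
clock: 19.15
eef_pos: [462.7, -374.6, 39.3]
eef_rot: [-1.72, 1.555, 3.129]
wrist_force: [-12.6, -1.5, 7.3]
finger_gap: 0.5
```

```bash
python3 st.py
```

```text
[ 462.7 -374.6   39.3] s 407.0 t -434.4 gap 0.47461961623957133 jaw -82.12 rotfix [-0.01 -0.88 -0.  ] F_s -12.64 [-12.6  -1.5   7.3]
```

>>> jog_arm([
  [[1, 0.1, 0, 0, 0, 0], [1, 0.1, 0, 0, 0, 0], [1, 0.1, 0, 0, 0, 0]],
])

```text
clock: 19.45
eef_pos: [462.6, -374.6, 39.4]
eef_rot: [-1.796, 1.549, 3.053]
wrist_force: [-10.3, -1.0, 5.3]
finger_gap: 0.6
```

>>> jog_arm([
  [[-4, -0.5, 0, 0, 0, 0], [-8, -1.1, 0, 0, 0, 0], [-15, -2, 0, 0, 0, 0], [-15, -2, 0, 0, 0, 0], [0, 0, 30, 0, 0, 0]],
])

```text
clock: 19.95
eef_pos: [417.2, -378.9, 66.3]
eef_rot: [-1.956, 1.545, 2.893]
wrist_force: [0.9, 0.2, 0.5]
finger_gap: 0.1
```

>>> jog_arm([
  [[-10, 0, 50, 0, 0, 0], [-10, 0, 50, 0, 0, 0], [-10, 0, 50, 0, 0, 0], [0, 0, 20, 0, 0, 0], [0, 0, 0, 0, 0, 0]],
])

```text
clock: 20.45
eef_pos: [384.8, -378.4, 243.4]
eef_rot: [-1.865, 1.551, 2.984]
wrist_force: [0.9, 0.2, 0.3]
finger_gap: 0.7
```

```bash
python3 st.py
python3 - <<'E'
from h import *
im,d,p=shot('wrist'); cv2.imwrite('pics/w9.png',im); X=cloud(d,p);z=X[...,2]
m=(z>57)&(z<70)&(X[...,1]>-430)&(X[...,1]<-320)&(X[...,0]>430)&(X[...,0]<515)
r=cv2.minAreaRect(X[m][:,:2].astype(np.float32));print(r,'s',r[0]@np.array([.9905,.137]),'t',r[0]@np.array([-.137,.9905]))
l=(z>46)&(z<56)&(X[...,0]>495)&(X[...,0]<560)&(X[...,1]>-490)&(X[...,1]<-260)&~cv2.dilate(m.astype(np.uint8),np.ones((9,9))).astype(bool)
r2=cv2.minAreaRect(X[l][:,:2].astype(np.float32));print('ledge',r2,'s',r2[0]@np.array([.9905,.137]))
im,d,p=shot('top'); cv2.imwrite('pics/t9.png',im)
E
```

```text
[ 384.8 -378.4  243.4] s 329.3 t -427.6 gap 0.7452401659612352 jaw -82.2 rotfix [-0.17 -1.1  -0.  ] F_s 0.96 [0.9 0.2 0.3]
((494.0072937011719, -367.9576416015625), (38.281715393066406, 65.79173278808594), 7.734628200531006) s 438.90402751159667 t -432.14104324340826
ledge ((522.468017578125, -374.9066467285156), (16.10933494567871, 210.0384063720703), 7.920029163360596) s 466.1423608093262
```

View pics/w9.png

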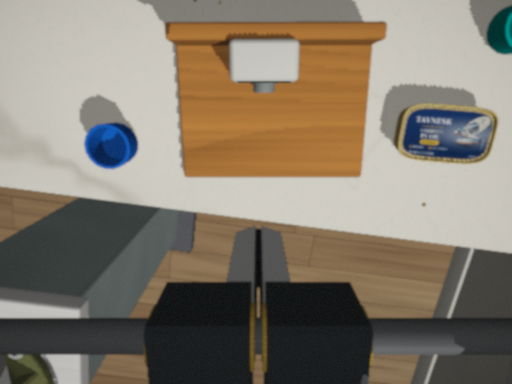

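The timer is flush on the ledge at (264,60), and the button at (263,87) is out again. Handing in.

```bash
python3 -c "
from cell import manip
print(manip.sign_off())"
```

```text
the job is handed in; nothing more can be done
None
```

The grid is complete, and the timer is against the ledge with its button pressed and released. I handed the job in at about 20.5 s; the sign-off gave no verdict.

- **Ramekins:** After release, both loose ramekins measured within about 1 mm of the paper-round centres, with level rims. The three neighbouring ramekins I re-measured had not moved. I did not re-measure the fourth, and I did not look at the tray again after moving to the timer.
- **Timer:** I pushed it square with two fingers straddling the button, until about 42 N of resistance showed it was braced on the ledge. That was a brief peak through the fingertips, within the 120 N wrist limit.
- **Button:** I pressed it until it bottomed out at about 10–13 N (3.5 N is enough), held for roughly 0.5 s. I inferred full travel from the force and the 5 mm moved, since the joint value isn't shown.
- **Last check:** The timer's back is about 0.2 mm from the ledge and square within about 0.2°. The button is out in the last picture, and the arm is clear of everything. The tin looked untouched. I did not re-measure the lemon, but no move came near it after the second pick-up. No check failed.

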